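# Bolt the sample safe against its spring catch

### The job

The bolt on top of the grey sample safe stands drawn back, locked by a spring catch. With one fingertip hold the long red catch bar down, and while you keep it down push the bolt's black thumb-piece along with the other fingertip until the bolt is fully home in the keeper on the yellow hatch; then lift away, so that the catch springs back up and locks the bolt. Nothing is to be picked up, and the jars and other things on the safe and the table are to stay where they are.

Things in the scene. Friction and masses are not known exactly. Their poses are not given: they have to be found in the camera images.
- safe: Fixed grey steel box, 260 (x) x 340 (y) x 90 mm high, dark deck, yellow hatch over its +y end. Origin: centre of its underside, on the table. The bolt slides along its +y towards the hatch; x runs across the bolt. On the deck, besides catch and bolt: a black housing under the red bar, 108 mm above the table, and bolt guides (see point keeper). Only the two bystanders stand on it.
- keeper (a point): Centre of the steel keeper's top on the hatch, which the bolt enters: at x = 30, y = 96 mm of the safe, 114 mm above the table. Two bolt guides like it stand at y = 52 and -100 mm; each is 23 mm wide in x, 12 to 16 mm in y and 114 mm above the table. Between them the steel bolt rod (13 mm thick) has its top 109.5 mm above the table.
- catch_pad: The catch's red press bar, 26 (x) x 130 (y, along the bolt) x 8 mm, at x = -30 mm of the safe, y from -82 to +48 mm. Origin: centre of its top face, 130 mm above the table at rest; axes as the safe's. It goes straight down wherever it is pressed, and a fingertip may slide along it.
- catch (a joint): How far the catch is pressed (m): 0 up, 0.009 at its stop. Spring: 2.7 N to start it, 6.1 N at the stop. Its tooth stands in a four-toothed brass comb on the bolt; pressed more than 0.0045 it frees the bolt. Let up on the way, it drops into the next notch and locks the bolt there. With the bolt beyond 0.056 it springs up into the last notch.
- bolt_thumb: The bolt's black thumb-piece, an upright plate 34 (x) x 10 (y) x 42 mm high, at x = 30 mm of the safe (60 mm across from the catch bar's centre line) and y = -30 mm plus the bolt's value. Origin: its centre, 127 mm above the table (top 148, lower edge 106 mm). Push its -y face towards +y. Behind it is only the low bolt rod and the rear guide. Axes as the safe's.
- bolt (a joint): How far the bolt is slid towards the keeper (m): 0 drawn back, 0.062 fully home at its stop. It starts at 0 to 0.005 and has 7 mm of free play before the catch's tooth blocks it. Friction about 2 N; it stays where it is left.
- jar_a: Bystander: sealed glass jar with yellow contents and red lid, 48 mm across, 64 mm high, standing on the safe near its rear +x corner (about x = 98, y = -125 mm of the safe). Origin: centre of its underside.
- dropper: Bystander: white dropper bottle with blue cap, 26 mm across, 65 mm high, standing on the safe near its -x, -y corner (about x = -100, y = -135 mm of the safe). Origin: centre of its underside.
- jar_b: Bystander: sealed jar with white lid, 48 mm across, 64 mm high, on the table. Origin: centre of its underside.
- detector: Bystander: yellow hand-held gas detector, 125 x 60 x 33 mm, lying on the table. Origin: centre of its underside.
- coasters: Bystander: stack of square coasters, 96 x 94 x 37 mm, on the table. Origin: centre of its underside.
- screwdriver: Bystander: red-handled screwdriver lying on the table. Origin: under its middle.
- jar_lid: Bystander: open brass lid ring, 50 mm across, 12 mm high, on the table. Origin: centre of its underside.

How it is judged:
On the way, in this order (a step that is already met when the one before it is completed fails the run):
1. a finger presses the catch bar down while the bolt is still drawn back (value of joint catch above 0.005 m and value of joint bolt below 0.012 m and contact force between the fingers and catch_pad above 0.5 N), for 0.1 s.
2. on the way, one finger holds the catch down while another pushes the thumb-piece (value of joint bolt between 0.02 and 0.05 m and value of joint catch above 0.004 m and contact force between the fingers and catch_pad above 0.5 N and contact force between the fingers and bolt_thumb above 0.5 N), for 0.02 s.
3. the bolt is home with the catch still held down by a finger (value of joint bolt above 0.057 m and value of joint catch above 0.004 m and contact force between the fingers and catch_pad above 0.5 N), for 0.05 s.
At the end, for the whole second after the job is handed in: The bolt is within 5 mm of its home stop (bolt joint over 0.057), the catch has sprung back up (catch joint under 0.002), and every bystander is within 15 mm of where it stood (value of joint bolt above 0.057 m and value of joint catch below 0.002 m and distance of each of jar_a, dropper, jar_b, detector, coasters, screwdriver, jar_lid from where it was at the start of the episode below 0.015 m); the robot touches nothing.
It fails at once if the catch is let up while the bolt is on its way (value of joint bolt between 0.013 and 0.054 m and value of joint catch below 0.003 m).
It fails at once if a bystander is knocked, carried or lifted (moved over 15 mm) (distance of any of jar_a, dropper, jar_b, detector, coasters, screwdriver, jar_lid from where it was at the start of the episode above 0.015 m).
It also fails if it takes over 40 s, if anything falls off the work surface, if the arm or the gripper's body presses on something with over 40 N, if the wrist force passes 120 N, or if a joint passes its speed limit or range.

### The arm

A 6-joint arm with a two-finger parallel gripper is mounted at the origin on the work surface. World frame = base frame: x ahead of the robot, y to its left, z up, the work surface at z = 0. Lengths are in m, angles in rad, forces in N, time in s.
With the tool pointing down it reaches from about 0.35 to 0.85 m from the base axis. Payload 8.1 kg.
Tool frame: the origin (TCP) lies midway between the tips of the shut fingers; the grasp point (between the pads) lies 19 mm behind it; z points along the fingers, y is the line along which they close (so a half turn about z gives the same grasp; the last joint's range is limited). The gripper opens to 93 mm and grips with 3 to 60 N. Pads are 15 mm wide; open, the fingers measure 128 mm over their backs; the gripper's body (75 mm by 188 mm) begins 65 mm behind the grasp point.
Start: joints at [-1.282, 0.13, 1.488, -0, 1.523, -0.085], TCP at [0.219, -0.559, 0.185] pointing down, gripper open.
Joint ranges: [-2.96, 2.96], [-0.89, 2.26], [0.02, 2.5], [-1.34, 4.48], [0, 2.73], [-2.66, 2.66]. Speed limits (rad/s): [2.39, 2.39, 2.79, 3.14, 3.14, 3.14].

### API

Orientations are given as a rotation vector (axis times angle).
In Python, from plant import read_state, read_camera, camera_model, close_job gives the robot as it stands. The module is installed in compiled form; this text tells all that it offers.
- The arm moves only by the tool carry_out, never from a script. Its argument "moves" is a list of rows, each an object of numbers: "jaw": the finger opening in m, from 0 to 0.093; "dx", "dy", "dz": the shift along the tool's x, y, z in m; "yaw": the turn about the tool's z in rad. In form: [{"jaw": .., "dx": .., "dy": .., "dz": .., "yaw": ..}, ...]. A call has 1 to 8 rows; each row shifts and turns the commanded pose from where the row before left it, along the tool's axes as they then stand; what a row does not reach is not made up. A row lasts 1/8 s, in which the tool goes at most 62.5 mm and 10.7 degrees, less where a joint would pass 70% of its speed; a pose out of reach is approached as far as the arm can. A call is refused whole if a number of a shift passes 0.0625 or a number of a turn 0.188, either way. A call with a gripper value outside its range is refused whole. The fingers move at their own pace and stop on an object; "grip_force" is the grip in N (left out, the last holds). Time passes only in rows, so rows that do not move let the fingers close. It gives the time, the measured TCP pose, the force, the opening and the grip force at its end, in the units of the state.
- read_state(): the state, without advancing time (a new reading comes with each control period).
- read_camera(name): name is "side" or "top"; returns the picture (384x512x3 uint8, red, green, blue); there is no depth.
- camera_model(name): a dict with "camera_matrix" (3x3 intrinsics, pixels), "k1" (the pictures are not rectified: a ray, as slopes to the right and down, at radius r is drawn at 1 + k1 r^2 times it, then the intrinsics apply), "view" (4x4, takes a point from world to camera coordinates). Camera axes: x right, y up, looking along -z (the intrinsics and any distortion apply to the point x, -y, -z); pixel columns grow to the right and rows downward; lengths in m; the calibration is good to about 2 mm. A picture is of the moment at which its call begins. camera_model takes no time and is no camera call.
- close_job(): hands the job in; it is judged then, once.
The state is a dict: "t": time; "q": joint angles; "dq": joint speeds; "joint_torque": joint torques, N m; "tool_pos": TCP position; "orientation": TCP orientation; "force": force on the tool from outside, world axes, zero at the start; "wrist_torque": the same for the moment, N m; "opening": finger opening in m; "gripper_force": force on a finger pad.
Only numpy, scipy, OpenCV 4.12 (cv2) and the standard library are available. Lean on these libraries where they do the work, as an engineer would, in place of code of your own. Each camera call takes 0.05 s, during which the arm holds its last target. There are 200 camera calls.

## Working session

There is one attempt and no reset: what is moved stays moved. The work goes in short steps, Python scripts to look and compute and a tool call to move; the robot and the scene stay as the last step left them, time stands still between calls to the robot, and variables do not carry over. Pictures are saved under pics/ and viewed, at most 10 in all, crops included, and the job is handed in when it is done.

Besides the shell and the picture viewer there is one more tool, called after "Emit:" in YAML: its name, and indented under it one key for each argument. carry_out: Moves the arm, as the interface text tells. Its arguments: {"type":"object","properties":{"moves":{"type":"array","items":{"type":"object","properties":{"jaw":{"type":"number"},"dx":{"type":"number"},"dy":{"type":"number"},"dz":{"type":"number"},"yaw":{"type":"number"}}}},"grip_force":{"type":"number"}},"required":["moves"]}

```bash
mkdir -p pics; python3 - <<'E'
from plant import *
import cv2
for n in("top","side"):
    cv2.imwrite(f"pics/{n}0.png",read_camera(n)[:,:,::-1]); m=camera_model(n); print(n,m)
s=read_state();print(s)
E
```

```text
top {'camera_matrix': array([[360.71553337,   0.        , 255.15306152],
       [  0.        , 360.71553337, 190.74195477],
       [  0.        ,   0.        ,   1.        ]]), 'k1': -0.06653484766901967, 'view': array([[-0.01650363, -0.9998568 , -0.00374178,  0.00683005],
       [ 0.99084722, -0.01685613,  0.13393152, -0.56302897],
       [-0.13397542, -0.00149718,  0.99098352, -1.14661486],
       [ 0.        ,  0.        ,  0.        ,  1.        ]])}
side {'camera_matrix': array([[487.60125148,   0.        , 254.86020853],
       [  0.        , 487.60125148, 191.56279975],
       [  0.        ,   0.        ,   1.        ]]), 'k1': -0.0963846027223444, 'view': array([[-0.9023846 , -0.43058699,  0.01723002,  0.49247559],
       [ 0.30614786, -0.61243205,  0.72883501, -0.25029866],
       [-0.30327465,  0.66296443,  0.68447254, -1.23053388],
       [ 0.        ,  0.        ,  0.        ,  1.        ]])}
{'t': 0.1, 'q': array([-1.28242430e+00,  1.31099601e-01,  1.48917151e+00, -1.53200262e-05,
        1.52303538e+00, -8.53698881e-02]), 'dq': array([-0.0003962 , -0.00018333, -0.0020872 , -0.00099691,  0.00102088,
       -0.00030474]), 'joint_torque': array([ 7.88323287e-04, -5.61341000e+01, -4.93096876e+01,  7.69853219e-02,
        2.90827698e-02, -6.29355486e-05]), 'tool_pos': array([ 0.21892489, -0.5580025 ,  0.18388346]), 'orientation': array([-3.08522466e+00, -5.83346217e-01,  2.96532450e-04]), 'force': array([-0.4610244 , -0.36844643, -0.10212999]), 'wrist_torque': array([0.06773878, 0.01903177, 0.02327929]), 'gripper_force': 0.0, 'opening': 0.09310509948159772}
```

View pics/top0.png

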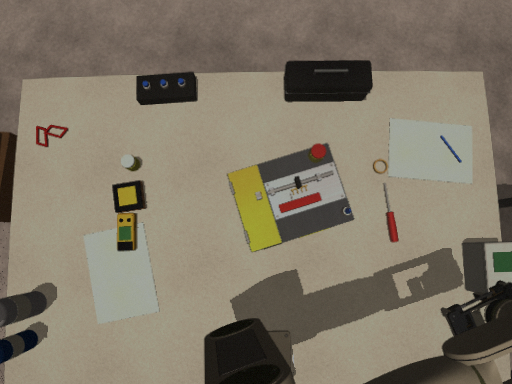

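View pics/side0.png

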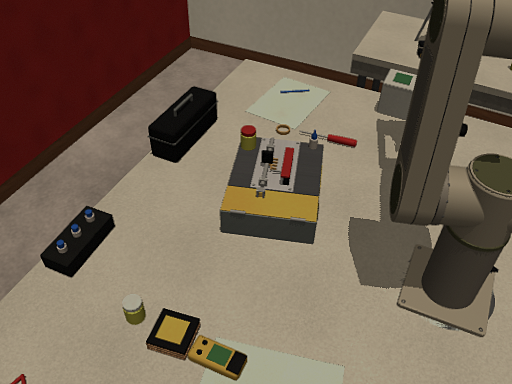

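The top view shows the safe around (290,197), the hatch to the left, the red bar from (279,208) to (321,197), the thumb-piece near (298,182) and jar_a's lid at (318,151). In the side view the bar is near (287,165) and the thumb-piece near (267,157). Next I'll measure them.

```bash
cat > h.py <<'E'
import numpy as np, cv2
from plant import *
from scipy.spatial.transform import Rotation as R
def ray(n,p):
    m=camera_model(n);K=m["camera_matrix"]
    u=cv2.undistortPoints(np.array([[p]],float),K,np.array([m["k1"],0,0,0.]))[0,0]
    V=np.array(m["view"]);Rm=V[:3,:3]
    return -Rm.T@V[:3,3],Rm.T@np.array([u[0],-u[1],-1])
def plane(n,p,z):
    c,d=ray(n,p);return c+d*(z-c[2])/d[2]
def tri(p,q):
    c,d=ray("top",p);e,f=ray("side",q)
    t=np.linalg.lstsq(np.c_[d,-f],e-c,rcond=None)[0];a,b=c+d*t[0],e+f*t[1]
    return (a+b)/2,np.linalg.norm(a-b)
def cont(mask):
    cs=cv2.findContours(mask.astype(np.uint8),0,1)[0];return sorted(cs,key=cv2.contourArea)[::-1]
E
python3 - <<'E'
from h import *
roi={"top":(220,135,365,260),"side":(215,120,330,245)}
for n in roi:
    im=cv2.imread(f"pics/{n}0.png");x0,y0,x1,y1=roi[n];hsv=cv2.cvtColor(im,cv2.COLOR_BGR2HSV)[y0:y1,x0:x1]
    H,S,V=cv2.split(hsv)
    masks={"red":((H<8)|(H>172))&(S>150)&(V>90),"yel":(H>18)&(H<32)&(S>150)&(V>100),"blk":(V<28)}
    for k,m in masks.items():
        for c in cont(m)[:3]:
            if cv2.contourArea(c)<15: continue
            r=cv2.minAreaRect(c+np.array([[[x0,y0]]]));b=cv2.boxPoints(r)
            z={"red":.13,"yel":.09,"blk":.148}[k]
            print(n,k,cv2.contourArea(c),np.round(r[0],1),np.round(plane(n,r[0],z),4)); print(np.round([plane(n,q,z)[:2] for q in b],3).tolist())
    cr=cv2.resize(im[y0:y1,x0:x1],None,fx=4.6,fy=4.6,interpolation=2);cv2.imwrite(f"pics/{n}c.png",cr)
s=read_state();print(R.from_rotvec(s["orientation"]).as_matrix().round(3))
E
```

```text
top red 278.0 [299.6 202.3] [ 0.5133 -0.1361  0.13  ]
[[0.507, -0.073], [0.542, -0.194], [0.52, -0.2], [0.484, -0.079]]
top red 147.5 [318.  150.5] [ 0.6723 -0.1983  0.13  ]
[[0.693, -0.178], [0.693, -0.221], [0.652, -0.219], [0.652, -0.176]]
top yel 2352.5 [254.1 207.8] [0.5023 0.0016 0.09  ]
[[0.611, 0.086], [0.64, -0.008], [0.396, -0.081], [0.368, 0.011]]
side red 198.5 [287.  161.6] [ 0.5123 -0.1373  0.13  ]
[[0.506, -0.075], [0.544, -0.199], [0.519, -0.203], [0.483, -0.08]]
side red 79.5 [248. 129.] [ 0.6806 -0.2284  0.13  ]
[[0.691, -0.2], [0.709, -0.238], [0.67, -0.257], [0.652, -0.219]]
side yel 2115.0 [269.7 202.9] [ 0.503 -0.     0.09 ]
[[0.609, 0.082], [0.649, -0.009], [0.393, -0.085], [0.367, 0.009]]
side blk 113.5 [267.  156.4] [ 0.5643 -0.1126  0.148 ]
[[0.569, -0.082], [0.59, -0.134], [0.56, -0.144], [0.54, -0.091]]
side blk 29.0 [286. 181.] [ 0.4759 -0.0407  0.148 ]
[[0.488, -0.048], [0.473, -0.055], [0.464, -0.033], [0.478, -0.026]]
[[ 0.931  0.365 -0.001]
 [ 0.365 -0.931  0.002]
 [ 0.    -0.002 -1.   ]]
```

View pics/topc.png

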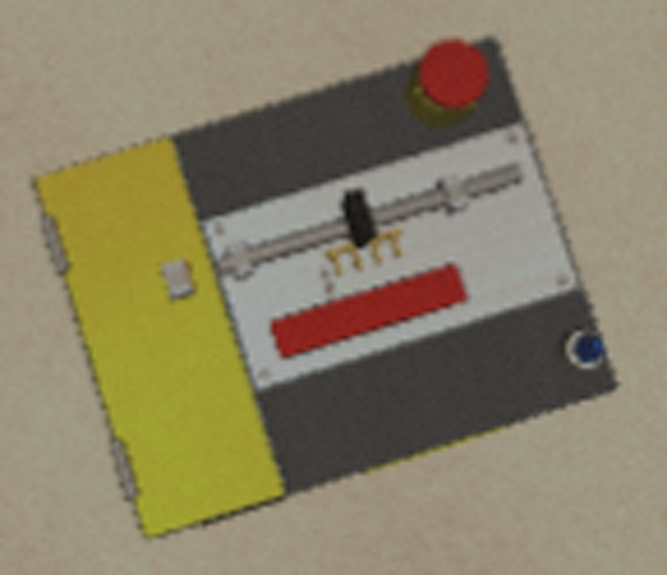

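View pics/sidec.png

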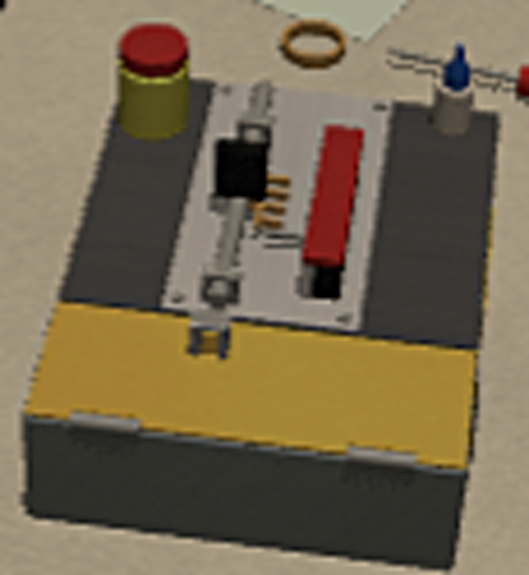

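The top crop shows the thumb-piece at crop (357,212), between the rear guide and the front guide, with the bar from (275,340) to (465,285). Both views put the bar centre at about (0.513, -0.1365). It measures 126 x 24 mm against 130 x 26 mm given, and the safe's yaw is about 16.6°. The hatch centre agrees with safe x = 0. I'll move to a hover over safe (0, -55).

Emit:
carry_out:
  moves:
    - {"jaw":0.045,"dx":0.0454,"dy":-0.0245,"dz":-0.02}
    - {"dx":0.0454,"dy":-0.0245}
    - {"dx":0.0454,"dy":-0.0245}
    - {"dx":0.0454,"dy":-0.0245}
    - {"dx":0.0454,"dy":-0.0245}
    - {"dx":0.0454,"dy":-0.0245}
    - {"dx":0.0454,"dy":-0.0245}
    - {"dx":0.0454,"dy":-0.0245}

```text
invalid input at $.moves[0]: expected keys jaw, dx, dy, dz, yaw
```

Emit:
carry_out:
  moves:
    - {"dx":0.0454,"dy":-0.0245}
    - {"dx":0.0454,"dy":-0.0245}
    - {"yaw":-0.186}
    - {"yaw":-0.186}
    - {"yaw":-0.186}
    - {"yaw":-0.186}
    - {"yaw":-0.186}
    - {"yaw":-0.186}

```text
invalid input at $.moves[0]: expected keys jaw, dx, dy, dz, yaw
```

Emit:
carry_out:
  moves:
    - {"yaw":-0.186}
    - {"yaw":-0.186}
    - {"dx":0}
    - {"dx":0}

```text
invalid input at $.moves[0]: expected keys jaw, dx, dy, dz, yaw
```

```bash
python3 - <<'E'
from h import *
s=read_state();print(s["tool_pos"],s["opening"],s["force"]);print(R.from_rotvec(s["orientation"]).as_matrix().round(3))
for n,(x0,y0,x1,y1) in {"top":(235,135,365,235),"side":(215,80,345,180)}.items():
    cv2.imwrite(f"pics/{n}1.png",cv2.resize(read_camera(n)[y0:y1,x0:x1,::-1],None,fx=5,fy=5,interpolation=2))
E
```

```text
[ 0.21892489 -0.5580025   0.18388346] 0.09310509948159772 [-0.4610244  -0.36844643 -0.10212999]
[[ 0.931  0.365 -0.001]
 [ 0.365 -0.931  0.002]
 [ 0.    -0.002 -1.   ]]
```

View pics/side1.png

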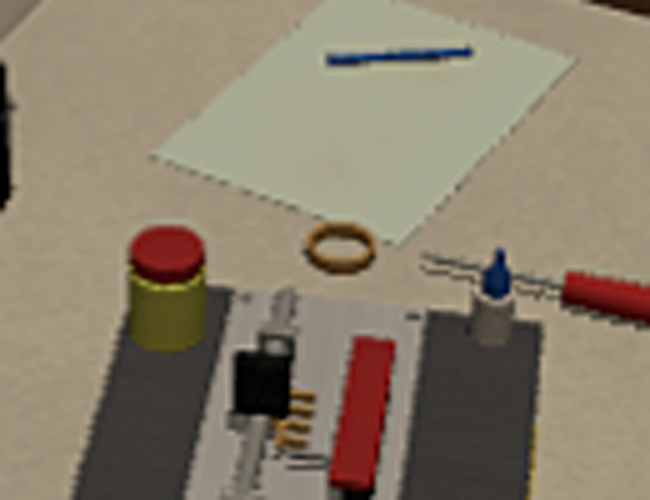

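All five keys have to be given in every row, so the calls were refused and the arm hasn't moved. The picture still shows the untouched scene. I'll send them again.

Emit:
carry_out:
  moves:
    - {"jaw":0.045,"dx":0.0454,"dy":-0.0245,"dz":-0.02,"yaw":0}
    - {"jaw":0.045,"dx":0.0454,"dy":-0.0245,"dz":0,"yaw":0}
    - {"jaw":0.045,"dx":0.0454,"dy":-0.0245,"dz":0,"yaw":0}
    - {"jaw":0.045,"dx":0.0454,"dy":-0.0245,"dz":0,"yaw":0}
    - {"jaw":0.045,"dx":0.0454,"dy":-0.0245,"dz":0,"yaw":0}
    - {"jaw":0.045,"dx":0.0454,"dy":-0.0245,"dz":0,"yaw":0}
    - {"jaw":0.045,"dx":0.0454,"dy":-0.0245,"dz":0,"yaw":0}
    - {"jaw":0.045,"dx":0.0454,"dy":-0.0245,"dz":0,"yaw":0}

```text
t: 1.2
tool_pos: [0.4865, -0.242, 0.2048]
orientation: [3.087, 0.584, 0.0]
force: [-0.1, -0.0, -0.1]
opening: 0.0446
gripper_force: 0.0
```

Emit:
carry_out:
  moves:
    - {"jaw":0.045,"dx":0.0454,"dy":-0.0245,"dz":0,"yaw":0}
    - {"jaw":0.045,"dx":0.0454,"dy":-0.0245,"dz":0,"yaw":0}
    - {"jaw":0.045,"dx":0,"dy":0,"dz":0,"yaw":-0.186}
    - {"jaw":0.045,"dx":0,"dy":0,"dz":0,"yaw":-0.186}
    - {"jaw":0.045,"dx":0,"dy":0,"dz":0,"yaw":-0.186}
    - {"jaw":0.045,"dx":0,"dy":0,"dz":0,"yaw":-0.186}
    - {"jaw":0.045,"dx":0,"dy":0,"dz":0,"yaw":-0.186}
    - {"jaw":0.045,"dx":0,"dy":0,"dz":0,"yaw":-0.186}

```text
t: 2.2
tool_pos: [0.5521, -0.1646, 0.2045]
orientation: [-2.303, -2.136, 0.0]
force: [-0.3, 0.2, 0.0]
opening: 0.0452
gripper_force: 0.0
```

Emit:
carry_out:
  moves:
    - {"jaw":0.045,"dx":0,"dy":0,"dz":0,"yaw":-0.186}
    - {"jaw":0.045,"dx":0,"dy":0,"dz":0,"yaw":-0.186}
    - {"jaw":0.045,"dx":0,"dy":0,"dz":0,"yaw":0}
    - {"jaw":0.045,"dx":0,"dy":0,"dz":0,"yaw":0}

```text
t: 2.7
tool_pos: [0.5522, -0.1647, 0.2047]
orientation: [-1.881, -2.516, 0.0]
force: [0.2, 0.2, -0.2]
opening: 0.0448
gripper_force: 0.0
```

```bash
cat > look.py <<'E'
from h import *
import sys
s=read_state();p=s["tool_pos"];M=R.from_rotvec(s["orientation"]).as_matrix();print(s["t"],p,s["opening"],s["force"]);print(M.round(3))
th=.29;S=np.array([[np.cos(th),np.sin(th)],[-np.sin(th),np.cos(th)]]);print("TCP in safe",S@(p[:2]-[.5368,-.1116]), "yaw err",np.arctan2(M[1,1],M[0,1])-th)
for n,(x0,y0,x1,y1) in {"top":(235,135,365,235),"side":(215,80,345,180)}.items():
    cv2.imwrite(f"pics/{n}{sys.argv[1]}.png",cv2.resize(read_camera(n)[y0:y1,x0:x1,::-1],None,fx=5,fy=5,interpolation=2))
E
python3 look.py 2
```

```text
2.7 [ 0.55222902 -0.1646636   0.20472141] 0.04478799190305034 [ 0.20511267  0.18122648 -0.21010492]
[[-0.283  0.959 -0.   ]
 [ 0.959  0.283  0.   ]
 [ 0.    -0.    -1.   ]]
TCP in safe [-0.00038889 -0.05525984] yaw err -0.0033095469662675625
```

View pics/side2.png

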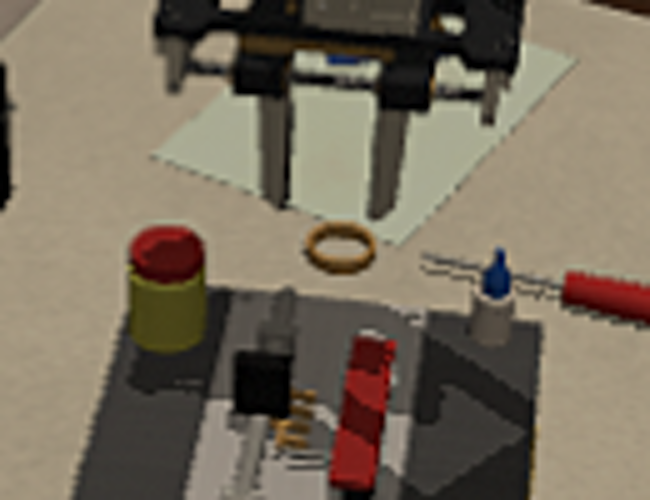

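The side view shows the fingertips at (278,208) and (378,215), straddling the thumb column and the bar and behind the thumb-piece. The tips taper to about 8 mm, so I'll open to 52 mm to centre them. Then I'll descend and find the bar by force.

Emit:
carry_out:
  moves:
    - {"jaw":0.052,"dx":0,"dy":0,"dz":0.03,"yaw":0}
    - {"jaw":0.052,"dx":0,"dy":0,"dz":0.025,"yaw":0}
    - {"jaw":0.052,"dx":0,"dy":0,"dz":0.012,"yaw":0}
    - {"jaw":0.052,"dx":0,"dy":0,"dz":0,"yaw":0}
    - {"jaw":0.052,"dx":0,"dy":0,"dz":0,"yaw":0}

```text
t: 3.42
tool_pos: [0.553, -0.165, 0.1391]
orientation: [1.875, 2.518, 0.001]
force: [-0.5, -0.2, -0.9]
opening: 0.052
gripper_force: 0.0
```

```bash
python3 look.py 3
```

```text
3.425 [ 0.55303197 -0.16502021  0.13914022] 0.0520228320544432 [-0.53909498 -0.16841285 -0.87571367]
[[-0.287  0.958  0.002]
 [ 0.958  0.287 -0.001]
 [-0.001  0.001 -1.   ]]
TCP in safe [ 0.00027856 -0.05583115] yaw err 0.0005787145909718072
```

View pics/side3.png

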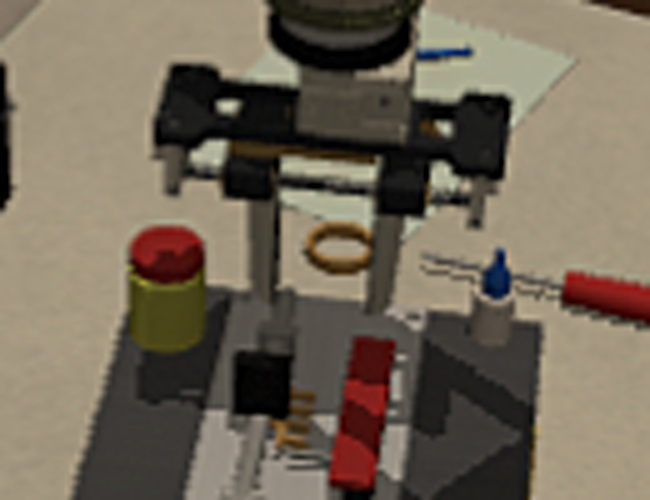

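The side view shows the tips at crop (262,300) and (378,308), further back along the bar than I expected. I'll check that against the projection before going lower.

```bash
python3 - <<'E'
from h import *
def proj(n,P):
    m=camera_model(n);c=(m["view"]@np.r_[P,1])[:3];a=np.array([c[0],-c[1]])/-c[2];a=a*(1+m["k1"]*(a@a));return (m["camera_matrix"]@np.r_[a,1])[:2]
M=np.array([[-.285,.9585],[.9585,.285]]).T
o=np.array([.5368,-.1116]);ex=np.array([.9585,.286]);ey=np.array([-.286,.9585])
s=read_state();p=s["tool_pos"]
off={"top":(235,135),"side":(215,80)}
for n in off:
    f=lambda P:((proj(n,P)-off[n])*5).round()
    for k in(-1,1): print(n,"tip",k,f(np.r_[p[:2]+k*.030*ex,p[2]]))
    print("bar ends",[f(np.r_[o-.03*ex+y*ey,.13]) for y in(-.082,.048)],"thumb top",f(np.r_[o+.03*ex-.028*ey,.148]))
for z in (.139,):
    for q in((262,300),(378,308)): print(plane("side",np.array(q)/5+[215,80],z))
E
```

```text
top tip -1 [387. 315.]
top tip 1 [355. 221.]
bar ends [array([425., 305.]), array([221., 369.])] thumb top [313. 233.]
side tip -1 [366. 354.]
side tip 1 [263. 342.]
bar ends [array([370., 339.]), array([346., 483.])] thumb top [258. 360.]
[ 0.5994813  -0.19347598  0.139     ]
[ 0.53489051 -0.21749062  0.139     ]
```

View pics/top3.png

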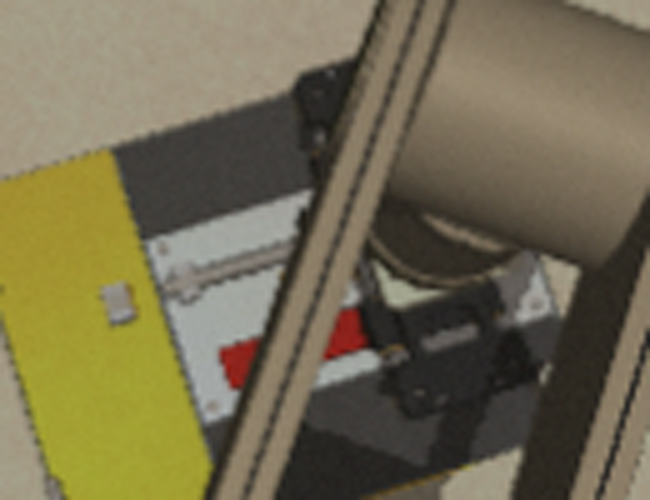

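```bash
python3 - <<'E'
from h import *
def proj(n,P):
    m=camera_model(n);c=(m["view"]@np.r_[P,1])[:3];a=np.array([c[0],-c[1]])/-c[2];a=a*(1+m["k1"]*(a@a));return (m["camera_matrix"]@np.r_[a,1])[:2]
ex=np.array([.9585,.286])
f=lambda P:((proj("side",P)-[215,80])*5).round()
for k in(-1,1): print("pic2 tip",f(np.r_[np.array([.5522,-.1647])+k*.027*ex,.2047]), "pic3 +27mm z",f(np.r_[np.array([.553,-.165])+k*.03*ex,.166]))
E
python3 - <<'E'
import cv2
a=cv2.imread('pics/side3.png')[180:400,180:480];b=cv2.imread('pics/side2.png')[80:300,180:480]
cv2.imwrite('pics/z.png',cv2.convertScaleAbs(cv2.resize(cv2.vconcat([a]),None,fx=2.5,fy=2.5),alpha=2,beta=10))
E
```

```text
pic2 tip [369. 262.] pic3 +27mm z [369. 317.]
pic2 tip [274. 252.] pic3 +27mm z [265. 306.]
```

View pics/z.png

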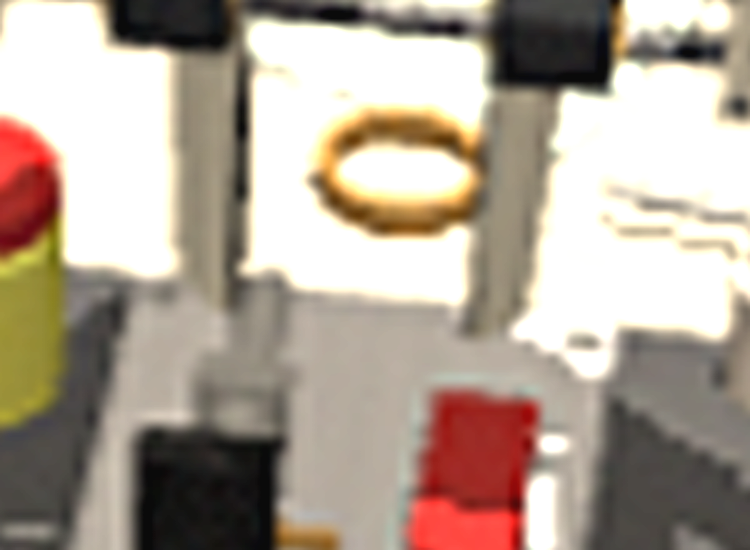

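The fingers really do appear about 45 crop rows (about 30 mm) higher than the TCP projection. The gripper body in the top view agrees in x and y, so the difference is in height. The bar is the first thing under the fingers, so I'll probe down in small steps and watch the force.

Emit:
carry_out:
  moves:
    - {"jaw":0.052,"dx":0,"dy":0,"dz":0.003,"yaw":0}
    - {"jaw":0.052,"dx":0,"dy":0,"dz":0.003,"yaw":0}
    - {"jaw":0.052,"dx":0,"dy":0,"dz":0.003,"yaw":0}
    - {"jaw":0.052,"dx":0,"dy":0,"dz":0,"yaw":0}

```text
t: 4.03
tool_pos: [0.552, -0.1646, 0.1283]
orientation: [-1.875, -2.519, 0.0]
force: [0.5, -1.2, -0.2]
opening: 0.052
gripper_force: 0.0
```

Emit:
carry_out:
  moves:
    - {"jaw":0.052,"dx":0,"dy":0,"dz":0.003,"yaw":0}
    - {"jaw":0.052,"dx":0,"dy":0,"dz":0,"yaw":0}

```text
t: 4.28
tool_pos: [0.5521, -0.1646, 0.1255]
orientation: [-1.876, -2.52, 0.0]
force: [-0.5, -0.6, 0.2]
opening: 0.0522
gripper_force: 0.0
```

Emit:
carry_out:
  moves:
    - {"jaw":0.052,"dx":0,"dy":0,"dz":0.003,"yaw":0}
    - {"jaw":0.052,"dx":0,"dy":0,"dz":0.003,"yaw":0}
    - {"jaw":0.052,"dx":0,"dy":0,"dz":0,"yaw":0}

```text
t: 4.65
tool_pos: [0.552, -0.1646, 0.1193]
orientation: [-1.875, -2.519, 0.0]
force: [0.5, -0.0, -0.2]
opening: 0.0517
gripper_force: 0.0
```

```bash
python3 look.py 4; python3 - <<'E'
import cv2,numpy as np
# finger tip rows: grey-beige finger columns; difference from untouched picture
a=cv2.imread('pics/side4.png');b=cv2.imread('pics/side1.png')
a=cv2.resize(a,(130,100),interpolation=3).astype(int);b=cv2.resize(b,(130,100),interpolation=3).astype(int)
for c in(50,51,52,53,54,73,74,75,76,77): print(c,[(r,*a[r,c]) for r in range(54,76,2)])
E
```

```text
4.65 [ 0.55200469 -0.16458197  0.11934659] 0.05171517380646268 [ 0.54365625 -0.02467731 -0.17185524]
[[-0.287  0.958 -0.001]
 [ 0.958  0.287  0.   ]
 [ 0.    -0.001 -1.   ]]
TCP in safe [-0.00058051 -0.05511747] yaw err 0.0010306545231165698
50 [(54, np.int64(67), np.int64(80), np.int64(87)), (56, np.int64(67), np.int64(81), np.int64(88)), (58, np.int64(53), np.int64(63), np.int64(68)), (60, np.int64(56), np.int64(66), np.int64(71)), (62, np.int64(60), np.int64(70), np.int64(74)), (64, np.int64(70), np.int64(78), np.int64(83)), (66, np.int64(78), np.int64(85), np.int64(89)), (68, np.int64(81), np.int64(89), np.int64(94)), (70, np.int64(34), np.int64(37), np.int64(40)), (72, np.int64(9), np.int64(11), np.int64(12)), (74, np.int64(5), np.int64(5), np.int64(4))]
51 [(54, np.int64(53), np.int64(64), np.int64(68)), (56, np.int64(53), np.int64(63), np.int64(69)), (58, np.int64(55), np.int64(66), np.int64(72)), (60, np.int64(56), np.int64(67), np.int64(73)), (62, np.int64(55), np.int64(67), np.int64(73)), (64, np.int64(59), np.int64(70), np.int64(76)), (66, np.int64(64), np.int64(69), np.in
[... 3745 characters left out ...]
p.int64(25), np.int64(74)), (70, np.int64(12), np.int64(15), np.int64(75)), (72, np.int64(11), np.int64(15), np.int64(76)), (74, np.int64(11), np.int64(14), np.int64(76))]
77 [(54, np.int64(56), np.int64(67), np.int64(72)), (56, np.int64(55), np.int64(66), np.int64(71)), (58, np.int64(53), np.int64(64), np.int64(69)), (60, np.int64(53), np.int64(64), np.int64(69)), (62, np.int64(53), np.int64(63), np.int64(69)), (64, np.int64(55), np.int64(65), np.int64(70)), (66, np.int64(61), np.int64(72), np.int64(75)), (68, np.int64(17), np.int64(20), np.int64(73)), (70, np.int64(9), np.int64(12), np.int64(74)), (72, np.int64(9), np.int64(12), np.int64(75)), (74, np.int64(7), np.int64(10), np.int64(76))]
```

Emit:
carry_out:
  moves:
    - {"jaw":0.052,"dx":0,"dy":0,"dz":0.0025,"yaw":0}
    - {"jaw":0.052,"dx":0,"dy":0,"dz":0.0025,"yaw":0}
    - {"jaw":0.052,"dx":0,"dy":0,"dz":0,"yaw":0}

```text
t: 5.12
tool_pos: [0.5521, -0.1646, 0.1144]
orientation: [-1.876, -2.52, 0.0]
force: [-0.7, -0.3, -0.3]
opening: 0.0521
gripper_force: 0.0
```

```bash
python3 look.py 5; python3 - <<'E'
import cv2,numpy as np
for n in (1,4,5):
    a=cv2.resize(cv2.imread(f'pics/side{n}.png'),(130,100),interpolation=3).astype(int)
    print(n,{c:[f"{a[r,c,2]-a[r,c,1]}" for r in range(62,76)] for c in(72,73,75,76,77,78)}, "B",{c:[int(a[r,c,2]) for r in range(62,76)] for c in(50,52,53)})
E
```

```text
5.125 [ 0.55205838 -0.16462725  0.11444191] 0.05206739382641767 [-0.72749689 -0.34898512 -0.32090089]
[[-0.287  0.958 -0.001]
 [ 0.958  0.287  0.   ]
 [ 0.    -0.    -1.   ]]
TCP in safe [-0.00054201 -0.05517621] yaw err 0.0009543528286913849
1 {72: ['9', '9', '8', '5', '5', '66', '101', '100', '98', '98', '98', '97', '97', '99'], 73: ['9', '9', '8', '6', '3', '63', '99', '99', '96', '95', '98', '98', '96', '98'], 75: ['8', '8', '10', '7', '3', '28', '85', '100', '97', '95', '97', '98', '97', '98'], 76: ['8', '10', '10', '8', '4', '26', '83', '101', '100', '100', '101', '102', '102', '103'], 77: ['9', '10', '9', '8', '4', '13', '85', '107', '104', '105', '105', '104', '106', '103'], 78: ['9', '9', '10', '9', '5', '7', '88', '107', '82', '72', '52', '32', '29', '21']} B {50: [149, 149, 150, 152, 152, 154, 161, 164, 69, 16, 8, 5, 3, 6], 52: [154, 154, 139, 128, 90, 46, 52, 57, 31, 12, 14, 10, 5, 5], 53: [154, 154, 132, 121, 99, 55, 84, 99, 62, 17, 16, 11, 5, 3]}
4 {72: ['6', '6', '5', '3', '2', '32', '60', '62', '61', '59', '59', '61', '58', '56'], 73: ['5', '4', '4', '4', '1', '8', '2
[... 551 characters left out ...]
, 13, 4, 6]}
5 {72: ['5', '5', '5', '2', '3', '33', '52', '44', '59', '60', '59', '60', '59', '56'], 73: ['3', '4', '4', '3', '3', '10', '10', '4', '42', '60', '61', '59', '60', '57'], 75: ['5', '5', '5', '6', '5', '4', '0', '17', '54', '61', '60', '61', '60', '60'], 76: ['6', '6', '6', '5', '5', '2', '11', '43', '61', '61', '61', '63', '62', '63'], 77: ['5', '6', '5', '6', '5', '3', '34', '63', '63', '64', '65', '64', '65', '63'], 78: ['6', '5', '6', '5', '2', '4', '51', '63', '52', '46', '35', '20', '19', '13']} B {50: [71, 70, 74, 82, 88, 89, 94, 96, 40, 14, 11, 6, 4, 5], 52: [74, 74, 74, 75, 72, 61, 53, 53, 25, 11, 15, 11, 3, 4], 53: [74, 75, 74, 74, 74, 70, 64, 65, 38, 7, 10, 12, 5, 3]}
```

The finger now covers the bar's far end in the picture, so it stands over the bar. The real tips are about 28 mm above the reported TCP, and I expect contact near TCP z = 0.102.

Emit:
carry_out:
  moves:
    - {"jaw":0.052,"dx":0,"dy":0,"dz":0.003,"yaw":0}
    - {"jaw":0.052,"dx":0,"dy":0,"dz":0.003,"yaw":0}
    - {"jaw":0.052,"dx":0,"dy":0,"dz":0,"yaw":0}

```text
t: 5.6
tool_pos: [0.552, -0.1646, 0.1083]
orientation: [-1.875, -2.519, 0.0]
force: [-0.4, -0.7, 0.5]
opening: 0.0521
gripper_force: 0.0
```

Emit:
carry_out:
  moves:
    - {"jaw":0.052,"dx":0,"dy":0,"dz":0.002,"yaw":0}
    - {"jaw":0.052,"dx":0,"dy":0,"dz":0.002,"yaw":0}
    - {"jaw":0.052,"dx":0,"dy":0,"dz":0,"yaw":0}

```text
t: 5.98
tool_pos: [0.5521, -0.1646, 0.1045]
orientation: [-1.876, -2.52, 0.0]
force: [-0.9, 0.7, 0.8]
opening: 0.0524
gripper_force: 0.0
```

Emit:
carry_out:
  moves:
    - {"jaw":0.052,"dx":0,"dy":0,"dz":0.002,"yaw":0}
    - {"jaw":0.052,"dx":0,"dy":0,"dz":0,"yaw":0}

```text
t: 6.22
tool_pos: [0.5522, -0.1647, 0.1027]
orientation: [-1.876, -2.52, 0.0]
force: [-0.0, 0.2, 0.3]
opening: 0.0522
gripper_force: 0.0
```

Emit:
carry_out:
  moves:
    - {"jaw":0.052,"dx":0,"dy":0,"dz":0.002,"yaw":0}
    - {"jaw":0.052,"dx":0,"dy":0,"dz":0,"yaw":0}

```text
t: 6.48
tool_pos: [0.5522, -0.1646, 0.1006]
orientation: [-1.876, -2.52, 0.0]
force: [0.3, -0.3, 0.2]
opening: 0.052
gripper_force: 0.0
```

Emit:
carry_out:
  moves:
    - {"jaw":0.052,"dx":0,"dy":0,"dz":0.002,"yaw":0}
    - {"jaw":0.052,"dx":0,"dy":0,"dz":0,"yaw":0}

```text
t: 6.72
tool_pos: [0.5521, -0.1646, 0.0986]
orientation: [-1.876, -2.52, 0.0]
force: [-0.8, -0.3, -0.1]
opening: 0.052
gripper_force: 0.0
```

```bash
python3 look.py 6; python3 - <<'E'
import cv2,numpy as np
for n in (5,6):
    a=cv2.resize(cv2.imread(f'pics/side{n}.png'),(130,100),interpolation=3).astype(int)
    print(n,{c:[int(a[r,c,2]-a[r,c,1]) for r in range(64,80)] for c in(71,72,73,75,77,78)}, "B",{c:[int(a[r,c,2]) for r in range(62,76)] for c in(50,52,53)})
E
```

```text
6.725 [ 0.55213675 -0.16463827  0.0985725 ] 0.05200738239045727 [-0.78410009 -0.25606086 -0.10812588]
[[-0.287  0.958 -0.   ]
 [ 0.958  0.287  0.   ]
 [ 0.    -0.    -1.   ]]
TCP in safe [-0.00047007 -0.05520918] yaw err 0.0010212285476610128
5 {71: [5, 2, 3, 36, 58, 63, 63, 62, 62, 62, 58, 58, 58, 100, 103, 102], 72: [5, 2, 3, 33, 52, 44, 59, 60, 59, 60, 59, 56, 56, 98, 101, 100], 73: [4, 3, 3, 10, 10, 4, 42, 60, 61, 59, 60, 57, 57, 71, 99, 102], 75: [5, 6, 5, 4, 0, 17, 54, 61, 60, 61, 60, 60, 57, 57, 101, 105], 77: [5, 6, 5, 3, 34, 63, 63, 64, 65, 64, 65, 63, 50, 45, 63, 59], 78: [6, 5, 2, 4, 51, 63, 52, 46, 35, 20, 19, 13, 7, 7, 5, 2]} B {50: [71, 70, 74, 82, 88, 89, 94, 96, 40, 14, 11, 6, 4, 5], 52: [74, 74, 74, 75, 72, 61, 53, 53, 25, 11, 15, 11, 3, 4], 53: [74, 75, 74, 74, 74, 70, 64, 65, 38, 7, 10, 12, 5, 3]}
6 {71: [5, 3, 3, 37, 58, 64, 66, 65, 65, 64, 64, 62, 56, 56, 99, 102], 72: [6, 3, 3, 33, 51, 45, 44, 36, 33, 32, 49, 60, 57, 54, 97, 102], 73: [3, 4, 3, 10, 11, 6, 6, 4, 2, 0, 29, 58, 58, 55, 99, 103], 75: [6, 6, 6, 6, 4, 5, 4, 3, 2, 17, 45, 61, 58, 58, 101, 105], 77: [5, 5, 5, 4, 5, 14, 16, 23, 31, 62, 69, 65, 50, 46, 62, 58], 78: [5, 5, 4, 5, 37, 47, 39, 41, 33, 23, 21, 14, 7, 7, 3, -2]} B {50: [73, 73, 73, 73, 74, 76, 76, 77, 32, 14, 13, 6, 6, 5], 52: [75, 76, 75, 75, 75, 76, 78, 79, 40, 11, 15, 13, 3, 5], 53: [75, 75, 75, 75, 76, 75, 76, 79, 45, 10, 11, 8, 5, 7]}
```

The tip is at row 73.5, within the bar's columns, and finger B is hidden behind the thumb-piece as intended. Contact should be close.

Emit:
carry_out:
  moves:
    - {"jaw":0.052,"dx":0,"dy":0,"dz":0.002,"yaw":0}
    - {"jaw":0.052,"dx":0,"dy":0,"dz":0,"yaw":0}

```text
t: 7.08
tool_pos: [0.5522, -0.1647, 0.0966]
orientation: [-1.876, -2.52, 0.0]
force: [-0.1, -0.5, -0.6]
opening: 0.0524
gripper_force: 0.0
```

Emit:
carry_out:
  moves:
    - {"jaw":0.052,"dx":0,"dy":0,"dz":0.002,"yaw":0}
    - {"jaw":0.052,"dx":0,"dy":0,"dz":0,"yaw":0}

```text
t: 7.32
tool_pos: [0.5524, -0.1647, 0.0949]
orientation: [1.876, 2.52, 0.0]
force: [-0.3, 1.4, 1.6]
opening: 0.052
gripper_force: 1.3
```

Emit:
carry_out:
  moves:
    - {"jaw":0.052,"dx":0,"dy":0,"dz":0.002,"yaw":0}
    - {"jaw":0.052,"dx":0,"dy":0,"dz":0,"yaw":0}

```text
t: 7.58
tool_pos: [0.5524, -0.1647, 0.0929]
orientation: [1.876, 2.52, 0.0]
force: [-0.8, 1.2, 3.7]
opening: 0.0519
gripper_force: 1.7
```

Emit:
carry_out:
  moves:
    - {"jaw":0.052,"dx":0,"dy":0,"dz":0.002,"yaw":0}
    - {"jaw":0.052,"dx":0,"dy":0,"dz":0,"yaw":0}

```text
t: 7.82
tool_pos: [0.5524, -0.1647, 0.0908]
orientation: [1.876, 2.52, 0.0]
force: [0.2, 0.2, 4.6]
opening: 0.0519
gripper_force: 2.0
```

Emit:
carry_out:
  moves:
    - {"jaw":0.052,"dx":0,"dy":0,"dz":0.002,"yaw":0}
    - {"jaw":0.052,"dx":0,"dy":0,"dz":0,"yaw":0}

```text
t: 8.07
tool_pos: [0.5524, -0.1648, 0.0889]
orientation: [1.876, 2.52, 0.0]
force: [-0.4, 0.5, 3.7]
opening: 0.0521
gripper_force: 2.4
```

Pad force rises in line with the spring, and the catch is about 5.6 mm down. I'll press 2 mm more and then push along +x of the tool.

Emit:
carry_out:
  moves:
    - {"jaw":0.052,"dx":0,"dy":0,"dz":0.002,"yaw":0}
    - {"jaw":0.052,"dx":0,"dy":0,"dz":0,"yaw":0}
    - {"jaw":0.052,"dx":0.005,"dy":0,"dz":0,"yaw":0}
    - {"jaw":0.052,"dx":0.005,"dy":0,"dz":0,"yaw":0}

```text
t: 8.57
tool_pos: [0.5504, -0.1563, 0.0877]
orientation: [1.874, 2.517, -0.001]
force: [2.3, -4.0, 5.0]
opening: 0.052
gripper_force: 2.6
```

Emit:
carry_out:
  moves:
    - {"jaw":0.052,"dx":0.005,"dy":0,"dz":0,"yaw":0}
    - {"jaw":0.052,"dx":0.005,"dy":0,"dz":0,"yaw":0}
    - {"jaw":0.052,"dx":0,"dy":0,"dz":0,"yaw":0}

```text
t: 8.95
tool_pos: [0.5475, -0.1465, 0.0877]
orientation: [1.874, 2.518, -0.0]
force: [0.8, -3.0, 6.2]
opening: 0.0522
gripper_force: 2.9
```

Emit:
carry_out:
  moves:
    - {"jaw":0.052,"dx":0.005,"dy":0,"dz":0,"yaw":0}
    - {"jaw":0.052,"dx":0.005,"dy":0,"dz":0,"yaw":0}
    - {"jaw":0.052,"dx":0.005,"dy":0,"dz":0,"yaw":0}
    - {"jaw":0.052,"dx":0,"dy":0,"dz":0,"yaw":0}

```text
t: 9.45
tool_pos: [0.5432, -0.132, 0.0877]
orientation: [1.874, 2.518, -0.0]
force: [1.4, -2.3, 5.5]
opening: 0.052
gripper_force: 2.9
```

Emit:
carry_out:
  moves:
    - {"jaw":0.052,"dx":0.005,"dy":0,"dz":0,"yaw":0}
    - {"jaw":0.052,"dx":0.005,"dy":0,"dz":0,"yaw":0}
    - {"jaw":0.052,"dx":0.005,"dy":0,"dz":0,"yaw":0}
    - {"jaw":0.052,"dx":0,"dy":0,"dz":0,"yaw":0}

```text
t: 9.95
tool_pos: [0.539, -0.1176, 0.0877]
orientation: [1.874, 2.518, 0.0]
force: [1.9, -2.7, 5.3]
opening: 0.0522
gripper_force: 2.9
```

```bash
python3 look.py 7
```

```text
9.95 [ 0.53898129 -0.11762591  0.08774645] 0.052249658425448896 [ 1.91404004 -2.71315538  5.34293174]
[[-0.287  0.958  0.002]
 [ 0.958  0.287 -0.002]
 [-0.002  0.002 -1.   ]]
TCP in safe [ 0.00036709 -0.00639803] yaw err 0.0010705261734202387
```

View pics/side7.png

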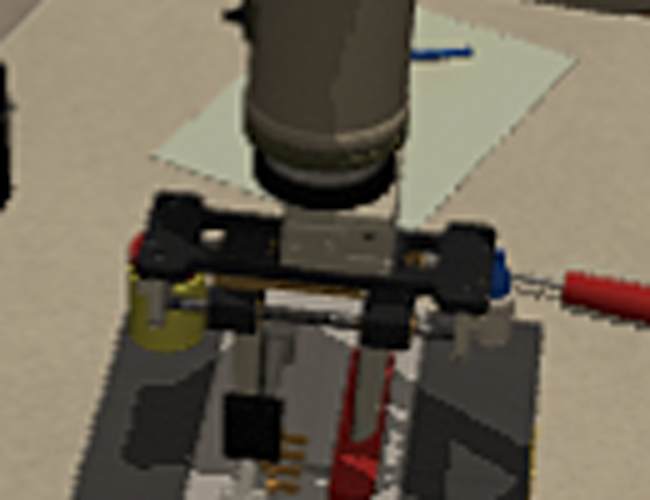

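The picture shows the thumb-piece moved forward to (253,428) with the finger behind it, and the other finger holding the bar at (370,435). About 26 mm remains.

Emit:
carry_out:
  moves:
    - {"jaw":0.052,"dx":0.005,"dy":0,"dz":0,"yaw":0}
    - {"jaw":0.052,"dx":0.005,"dy":0,"dz":0,"yaw":0}
    - {"jaw":0.052,"dx":0.005,"dy":0,"dz":0,"yaw":0}
    - {"jaw":0.052,"dx":0.005,"dy":0,"dz":0,"yaw":0}
    - {"jaw":0.052,"dx":0,"dy":0,"dz":0,"yaw":0}

```text
t: 10.68
tool_pos: [0.5332, -0.0984, 0.0877]
orientation: [1.874, 2.518, 0.0]
force: [0.7, -2.4, 5.5]
opening: 0.0522
gripper_force: 2.9
```

Emit:
carry_out:
  moves:
    - {"jaw":0.052,"dx":0.003,"dy":0,"dz":0,"yaw":0}
    - {"jaw":0.052,"dx":0,"dy":0,"dz":0,"yaw":0}

```text
t: 10.92
tool_pos: [0.5326, -0.0965, 0.0877]
orientation: [1.874, 2.516, -0.001]
force: [3.0, -8.3, 4.5]
opening: 0.0523
gripper_force: 6.1
```

Emit:
carry_out:
  moves:
    - {"jaw":0.052,"dx":0.003,"dy":0,"dz":0,"yaw":0}
    - {"jaw":0.052,"dx":0,"dy":0,"dz":0,"yaw":0}

```text
t: 11.18
tool_pos: [0.5326, -0.0964, 0.0878]
orientation: [1.874, 2.512, -0.004]
force: [9.2, -18.3, -1.3]
opening: 0.0522
gripper_force: 11.8
```

The bolt stopped hard at safe y = +15.8 with the force rising. I'll ease off slightly with the catch still held and check the thumb-piece's travel numerically.

Emit:
carry_out:
  moves:
    - {"jaw":0.052,"dx":-0.003,"dy":0,"dz":0,"yaw":0}
    - {"jaw":0.052,"dx":0,"dy":0,"dz":0,"yaw":0}

```text
t: 11.42
tool_pos: [0.5326, -0.0964, 0.0877]
orientation: [1.875, 2.516, -0.0]
force: [2.5, -6.4, 4.0]
opening: 0.0519
gripper_force: 6.7
```

```bash
python3 - <<'E'
from h import *
a=read_camera("side")[:,:,::-1];cv2.imwrite("pics/side8.png",a)
o=np.array([.5368,-.1116]);ex=np.array([.9585,.286]);ey=np.array([-.286,.9585])
for n,im in(("0",cv2.imread("pics/side0.png")),("8",a)):
    v=im.max(2)[145:190,252:282]<28
    for c in cont(v)[:2]:
        x,y,w,h=cv2.boundingRect(c);x+=252;y+=145
        P=plane("side",(x+w/2,y+h-.5),.106);d=P[:2]-o;print(n,(x,y,w,h),cv2.contourArea(c),"lower edge safe",d@ex,d@ey)
E
```

```text
0 (262, 150, 12, 14) 113.5 lower edge safe 0.024417086770877346 -0.028314593804415762
8 (259, 164, 11, 14) 118.5 lower edge safe 0.025839499341911855 0.034273084289196926
8 (255, 145, 12, 7) 42.0 lower edge safe 0.05261791115428632 -0.08008954925868013
```

The thumb-piece has travelled 62.6 mm, so the bolt is home. I'll back off slightly and lift away.

Emit:
carry_out:
  moves:
    - {"jaw":0.052,"dx":-0.004,"dy":0,"dz":0,"yaw":0}
    - {"jaw":0.052,"dx":0,"dy":0,"dz":0,"yaw":0}
    - {"jaw":0.052,"dx":0,"dy":0,"dz":-0.01,"yaw":0}
    - {"jaw":0.052,"dx":0,"dy":0,"dz":-0.03,"yaw":0}
    - {"jaw":0.052,"dx":0,"dy":0,"dz":-0.04,"yaw":0}
    - {"jaw":0.052,"dx":0,"dy":0,"dz":-0.04,"yaw":0}
    - {"jaw":0.052,"dx":0,"dy":0,"dz":0,"yaw":0}
    - {"jaw":0.052,"dx":0,"dy":0,"dz":0,"yaw":0}

```text
t: 12.48
tool_pos: [0.532, -0.0985, 0.206]
orientation: [-1.875, -2.519, 0.001]
force: [-0.6, 0.4, -0.2]
opening: 0.0522
gripper_force: 0.0
```

```bash
python3 - <<'E'
from h import *
a=read_camera("side")[:,:,::-1];cv2.imwrite("pics/side9.png",a)
o=np.array([.5368,-.1116]);ex=np.array([.9585,.286]);ey=np.array([-.286,.9585])
v=a.max(2)[155:195,250:276]<28
for c in cont(v)[:2]:
    x,y,w,h=cv2.boundingRect(c);x+=250;y+=155
    d=plane("side",(x+w/2,y+h-.5),.106)[:2]-o;print((x,y,w,h),cv2.contourArea(c),d@ex,d@ey)
for n,im in(("0",cv2.imread("pics/side0.png")),("8",cv2.imread("pics/side8.png")),("9",a)):
    i=im.astype(int);print(n,[int(i[r,284,2]-i[r,284,1]) for r in range(168,186)])
E
```

```text
(259, 164, 11, 13) 116.5 0.026436557008503253 0.030059114887478686
(256, 156, 1, 2) 0.0 0.06156521858436695 -0.049684425181829354
0 [96, 95, 97, 95, 97, 96, 98, 106, 60, 38, 0, -1, 0, 2, 1, 0, 1, 10]
8 [34, 34, 34, 19, 16, 50, 61, 55, 78, 97, 60, 49, 6, -3, -1, 0, 2, 6]
9 [54, 89, 103, 103, 55, 54, 57, 60, 48, 37, -1, -2, -2, 0, 1, 0, 1, 6]
```

```bash
python3 -c "
from plant import *
print(close_job())"
```

```text
the job is handed in; nothing more can be done
None
```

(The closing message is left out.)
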